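Shut the dressing bottles and clamp them in their carrier

ROBOT

A 6-joint arm with a two-finger parallel gripper is mounted at the origin on a cart in front of the work surface, level with it; the furniture and walls round the work are solid. World frame = base frame: x ahead of the robot, y to its left, z up, the work surface at z = 0. Lengths are in m, angles in rad, forces in N, time in s.
With the tool pointing down it reaches from about 0.25 to 0.725 m from the base axis. Payload 4 kg.
Tool frame: the origin (TCP) lies at the very end of the fingers, on their centre line; the grasp point (between the pads) lies 19 mm behind it; z points along the fingers, y is the line along which they close (so a half turn about z gives the same grasp; the last joint's range is limited). The gripper opens to 85 mm and grips with 20 to 120 N. Pads are 22 mm wide; open, the fingers measure 114 mm over their backs; the gripper's body (76 mm by 85 mm) begins 54 mm behind the grasp point. The pads swing forward as they close: fully open they stand 13 mm farther back than shut.
Start: joints at [1.265, 0.241, 0.005, 1.335, 0, 1.571], TCP at [0.151, 0.477, 0.231] pointing down, gripper open.
Joint ranges: [-2.72, 2.72], [-1.05, 1.87], [-1.09, 1.28], [-1.99, 2.15], [-1.42, 1.44], [-3.14, 3.14]. Speed limits (rad/s): [2.79, 2.79, 3.14, 3.14, 3.14, 3.14].

INTERFACE

Orientations are given as a unit quaternion [x, y, z, w].
In Python, from workcell import bot, vision, workorder gives the robot as it stands.
- The arm moves only by the shell command python3 -m creep 'ROWS' [OPENING]. ROWS is JSON, a list of rows, each a list of 2 entries, a list of its own where there are three numbers: the shift along the tool's x, y, z in mm, then the turn, a rotation vector about the tool's x, y, z in rad. In form: [[[dx, dy, dz], [wx, wy, wz]], ...]. A call has 1 to 12 rows; each row shifts and turns the commanded pose from where the row before left it, along the tool's axes as they then stand; what a row does not reach is not made up. A row lasts 1/8 s, in which the tool goes at most 62.5 mm and 10.7 degrees, less where a joint would pass 70% of its speed; a pose out of reach is approached as far as the arm can. A call is refused whole if a number of a shift passes 62.5 or a number of a turn 0.188, either way. A call with a gripper value outside its range is refused whole. OPENING is the finger opening in mm, from 0 to 85.4, set as the call begins (- or left out, the last holds). The fingers move at their own pace and stop on an object; the grip force is fixed at half the most. Time passes only in rows, so rows that do not move let the fingers close. It gives the time, the measured TCP pose, the force, the opening and the grip force at its end, in the units of the state.
- bot.get_obs(): the state, without advancing time (a new reading comes with each control period).
- vision.camera(name): name is "scene" or "top" or "wrist"; returns a dict with "image" (384x512x3 uint8, blue, green, red), "z_map" (384x512 float32, m along the optical axis (not along the pixel's ray), 0 where there is no reading), "K" (3x3 intrinsics, pixels), "k1" (the pictures are not rectified: a ray, as slopes to the right and down, at radius r is drawn at 1 + k1 r^2 times it, then the intrinsics apply), "rvec" (rotation vector, rad) and "tvec" (3), from world to camera coordinates, as OpenCV has them; the wrist camera has in their place "tool_from_camera" (4x4, takes a point from camera to tool coordinates, whose origin is the TCP and whose axes are the flange's). Camera axes: x right, y down, z forward; pixel columns grow to the right and rows downward; lengths in m; the calibration is good to about 2 mm. A picture is of the moment at which its call begins: read the wrist's pose just before it.
- workorder.job_done(): hands the job in; it is judged then, once.
Trained networks look in a picture, given as the dict that the camera call returned (one of the last four; its "shot" number tells which), for a name from the list of things; names that differ only in an ending like _2 or _b are one class to them, and where a whole thing is asked for, a point or a joint stands for the part that bears it (a point fixed in the world has none). Each returns a list of dicts, best first, with "score" (0 to 1); they miss things now and then, are a little off and sometimes report something else, mostly with a low value. They report only what shows in the picture. A call takes as long as a camera call.
- vision.spot_in(picture, query): "position" ([column, row] in pixels, amid what is visible of it).
- vision.place_of(picture, query): "position" ([column, row] in pixels: a listed point, or the origin of a listed thing).
The state is a dict: "clock": time; "joint_pos": joint angles; "joint_vel": joint speeds; "tau": joint torques, N m; "eef_pos": TCP position; "tool_rot": TCP orientation; "ft_force": force on the tool from outside, world axes, zero at the start; "ft_torque": the same for the moment, N m; "grip_width": finger opening in m; "grasp_force": force on a finger pad.
Only numpy, scipy, OpenCV 4.12 (cv2) and the standard library are available. Lean on these libraries where they do the work, as an engineer would, in place of code of your own. Each camera call takes 0.05 s, during which the arm holds its last target. There are 200 camera calls.

TASK

Pack up the dressing bottles: swing the carrier's clamp bar wide open, press the push-pull cap of every white dressing bottle on the worktop fully home, and stand each bottle upright in a bay of its own in the carrier. Only when all the bottles are in with their caps shut, swing the clamp bar fully shut behind their necks. Do not knock over the salt shaker or the spice jar.

Things in the scene. Friction and masses are not known exactly. Their poses are not given: they have to be found in the camera images.
- bottle_a: white round dressing bottle (one of up to four alike; absent ones read None); body 44 mm in diameter, 66 mm tall, flat shoulder, then a 18 mm thick neck with a push-pull cap; about 0.17 kg. Origin: centre of the underside, z up the bottle.
- bottle_a_top (a point): centre of the flat top of that bottle's cap (cap 22 mm in diameter, 22 mm tall; top 94 mm above the underside when shut, 106 mm when fully up)
- bottle_a_cap (a joint): how far that cap is pulled up, in m: 0 = pressed fully home (shut), 0.012 = fully up (open). It slides along the bottle's axis, stays wherever it is left and needs about 6 N to move; a solid stop at 0.
- bottle_b: white round dressing bottle (one of up to four alike; absent ones read None); body 44 mm in diameter, 66 mm tall, flat shoulder, then a 18 mm thick neck with a push-pull cap; about 0.17 kg. Origin: centre of the underside, z up the bottle.
- bottle_b_top (a point): centre of the flat top of that bottle's cap (cap 22 mm in diameter, 22 mm tall; top 94 mm above the underside when shut, 106 mm when fully up)
- bottle_b_cap (a joint): how far that cap is pulled up, in m: 0 = pressed fully home (shut), 0.012 = fully up (open). It slides along the bottle's axis, stays wherever it is left and needs about 6 N to move; a solid stop at 0.
- bottle_c: white round dressing bottle (one of up to four alike; absent ones read None); body 44 mm in diameter, 66 mm tall, flat shoulder, then a 18 mm thick neck with a push-pull cap; about 0.17 kg. Origin: centre of the underside, z up the bottle.
- bottle_c_top (a point): centre of the flat top of that bottle's cap (cap 22 mm in diameter, 22 mm tall; top 94 mm above the underside when shut, 106 mm when fully up)
- bottle_c_cap (a joint): how far that cap is pulled up, in m: 0 = pressed fully home (shut), 0.012 = fully up (open). It slides along the bottle's axis, stays wherever it is left and needs about 6 N to move; a solid stop at 0.
- bottle_d: white round dressing bottle (one of up to four alike; absent ones read None); body 44 mm in diameter, 66 mm tall, flat shoulder, then a 18 mm thick neck with a push-pull cap; about 0.17 kg. Origin: centre of the underside, z up the bottle.
- bottle_d_top (a point): centre of the flat top of that bottle's cap (cap 22 mm in diameter, 22 mm tall; top 94 mm above the underside when shut, 106 mm when fully up)
- bottle_d_cap (a joint): how far that cap is pulled up, in m: 0 = pressed fully home (shut), 0.012 = fully up (open). It slides along the bottle's axis, stays wherever it is left and needs about 6 N to move; a solid stop at 0.
- carrier: wooden carrier fixed to the worktop, 62 x 230 mm, long along its y; floor 6 mm, walls 34 mm above its origin. Four open bays, centres x = 0, y = -0.084, -0.028, 0.028, 0.084 in its frame, each 50 x 50 mm inside. Origin: centre of the underside; +x points away from the robot. A steel rest post 11 mm thick, 75 mm high, at x = 0.0205, y = -0.110 and a hinge post at the +y end.
- clamp (a joint): clamp bar, in rad: 0 = shut (it lies along the far side of the row, 5 mm over the bottles' shoulders behind their necks, so nothing can be put in or out); grows as it swings level, counter-clockwise from above, away from the robot over the sink, to a stop at 1.6. Stiff hinge (0.12 N m), stays where left.
- clamp_hinge (a point): upright hinge axis of the clamp bar, at the bar's underside, 77 mm above the worktop; bar 10 mm wide and 10 mm thick, hub 13 mm high; this point is at x = 0.0205, y = 0.127 in the carrier's frame
- clamp_knob (a point): centre of the top of the black upright round knob on the bar's free end (14 mm in diameter, rising 29 mm above the bar; top 116 mm above the worktop), 255 mm from the hinge axis; when open it hangs over the sink, where the tall tap spout is turned aside to the right
- salt_shaker: glass salt shaker with a metal top, 44 mm wide, 90 mm tall, a bystander; origin: centre of its underside
- spice_jar: spice jar with a red lid, 45 mm wide, 106 mm tall, a bystander; origin: centre of its underside

How it is judged:
By the outcome, as a careful person would: the job done as asked, in the order asked, and still so for the second after the job is handed in, with the robot touching nothing.
Of bottle_a, bottle_b, bottle_c, bottle_d only 3 to 4 are there at a start; the rules pass over those that are not, and their reading is None.
At some moment in a run one of bottle_a, bottle_b, bottle_c, bottle_d may be knocked a few centimetres aside while the robot is not near it.
It also fails if it takes over 210 s, if anything falls off the work surface, if the arm or the gripper's body presses on something with over 40 N, if the wrist force passes 120 N, or if a joint passes its speed limit or range.

## Working session

There is one attempt and no reset: what is moved stays moved. The work goes in short steps, Python scripts to look and compute and a shell command to move; the robot and the scene stay as the last step left them, time stands still between calls to the robot, and variables do not carry over. Pictures are saved under pics/ and viewed, at most 14 in all, crops included, and the job is handed in when it is done.

```bash
ls; mkdir -p pics
python3 - <<'E'
from workcell import bot, vision
import cv2, numpy as np
o=bot.get_obs(); print({k:np.round(v,3).tolist() for k,v in o.items()})
for n in ["top","scene"]:
    p=vision.camera(n); cv2.imwrite(f"pics/{n}0.png",p["image"]); print(n,p["K"].tolist(),p["k1"],p["rvec"],p["tvec"])
    for q in ["bottle_a","bottle_a_top","carrier","clamp_knob","clamp_hinge","salt_shaker","spice_jar"]:
        print(q,[(np.round(d["position"],1).tolist(),round(d["score"],2)) for d in vision.place_of(p,q)])
E
```

```text
pics
{'clock': 0.0, 'joint_pos': [1.265, 0.241, 0.004, 1.335, -0.0, 1.571], 'joint_vel': [-0.001, -0.0, 0.0, 0.001, 0.002, 0.0], 'tau': [-0.001, -37.232, 25.241, 0.017, 0.0, 0.0], 'eef_pos': [0.15, 0.476, 0.23], 'tool_rot': [0.152, 0.988, -0.001, -0.0], 'ft_force': [0.509, -0.713, -0.022], 'ft_torque': [0.001, 0.039, 0.021], 'grasp_force': 0.0, 'grip_width': 0.085}
top [[497.00029856743237, 0.0, 250.9640849807974], [0.0, 497.00029856743237, 194.23004737892418], [0.0, 0.0, 1.0]] -0.09845140914563384 [ 2.20641096 -2.14438159  0.07927343] [0.08271776 0.54292258 1.39407203]
bottle_a [([187.0, 167.2], 0.73), ([220.2, 220.7], 0.45)]
bottle_a_top [([180.0, 158.0], 0.39)]
carrier [([314.7, 228.6], 0.57), ([142.3, 201.9], 0.45)]
clamp_knob [([365.4, 205.1], 0.73)]
clamp_hinge [([270.1, 225.8], 0.59)]
salt_shaker [([138.1, 250.8], 0.52)]
spice_jar [([218.9, 220.7], 0.7), ([157.0, 137.5], 0.64), ([154.0, 203.7], 0.53)]
scene [[366.7039215699112, 0.0, 260.2535054968019], [0.0, 366.7039215699112, 191.40239637324171], [0.0, 0.0, 1.0]] -0.05793661448193895 [ 2.24307084 -0.89379602  0.35273316] [-0.33135289  0.37621582  0.79244403]
bottle_a [([220.5, 204.1], 0.87), ([190.2, 167.1], 0.86), ([240.5, 167.5], 0.64)]
bottle_a_top [([235.6, 141.3], 0.57), ([240.3, 163.3], 0.45)]
carrier [([279.8, 270.5], 0.8), ([336.5, 256.2], 0.6)]
clamp_knob [([337.3, 256.0], 0.66)]
clamp_hinge [([247.3, 222.0], 0.63), ([238.2, 143.0], 0.22)]
salt_shaker [([149.7, 184.0], 0.6)]
spice_jar []
```

Run:
```python
import cv2
a=cv2.imread("pics/top0.png")[100:300,90:410]; cv2.imwrite("pics/t1.png",cv2.resize(a,(800,500),interpolation=cv2.INTER_CUBIC))
a=cv2.imread("pics/scene0.png")[100:325,100:400]; cv2.imwrite("pics/s1.png",cv2.resize(a,(800,600),interpolation=cv2.INTER_CUBIC))
```

```text
(no output)
```

View pics/t1.png

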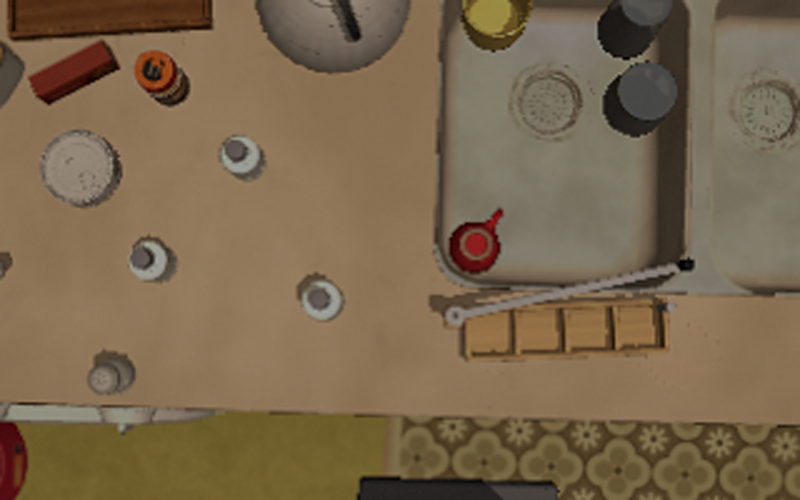

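View pics/s1.png

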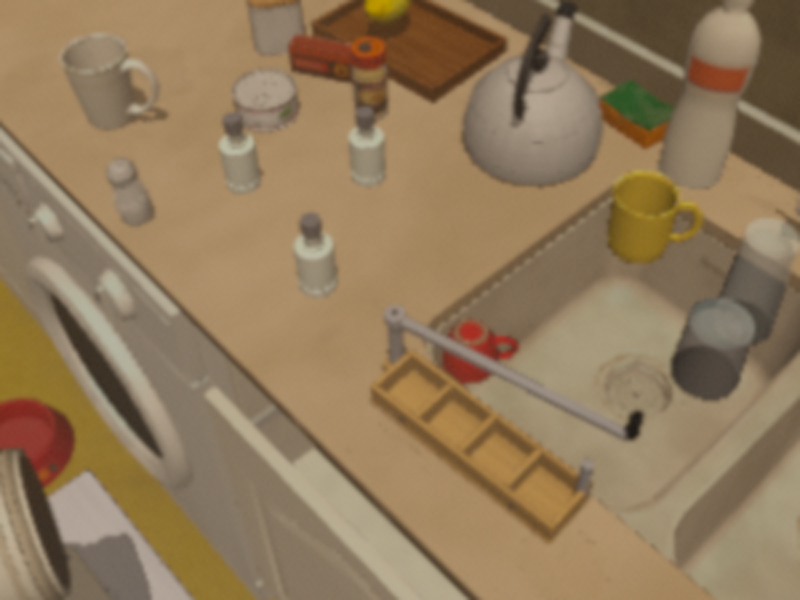

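The top view shows three bottles (full-frame px about 187,162; 150,203; 218,219), with the shaker at 133,250 and the spice jar at 153,130. The clamp is slightly open: hinge at 272,226, knob at 364,206. The carrier runs from 277 to 356 along row 232. Next I'll measure these from the depth maps.

```bash
cat > h.py <<'E'
from workcell import bot, vision
import cv2, numpy as np
from scipy.spatial.transform import Rotation as R
from scipy import ndimage
def cam_T(p,obs=None):
    if "rvec" in p:
        A=cv2.Rodrigues(np.array(p["rvec"],float))[0]; return A.T, -A.T@np.array(p["tvec"],float)
    T=np.array(p["tool_from_camera"]); W=R.from_quat(obs["tool_rot"]).as_matrix()
    return W@T[:3,:3], W@T[:3,3]+obs["eef_pos"]
def rays(p,uv):
    return cv2.undistortPoints(np.array(uv,float).reshape(-1,1,2),np.array(p["K"]),np.array([p["k1"],0,0,0.])).reshape(-1,2)
def cloud(p,obs=None):
    h,w=p["z_map"].shape; v,u=np.mgrid[:h,:w]; r=rays(p,np.c_[u.ravel(),v.ravel()])
    A,t=cam_T(p,obs); z=p["z_map"].ravel()[:,None]
    return ((np.c_[r,np.ones(len(r))]*z)@A.T+t).reshape(h,w,3)
def at_z(p,uv,z,obs=None):
    A,t=cam_T(p,obs); d=np.c_[rays(p,uv),np.ones(len(rays(p,uv)))]@A.T
    return t+d*((z-t[2])/d[:,2])[:,None]
E
python3 - <<'E'
from h import *
P={}
for n in ["top","scene"]:
    p=vision.camera(n); c=cloud(p); z=c[...,2]
    ok=(p["z_map"]>0)&(c[...,0]>0.15)&(c[...,0]<0.75)&(abs(c[...,1])<0.75)
    flat=ok&(abs(z)<0.02); print(n,"table",np.median(z[flat]))
    m=ok&(z>0.03)&(z<0.2)
    l,k=ndimage.label(m)
    for i in range(1,k+1):
        q=c[l==i]
        if len(q)>15:
            top=q[q[:,2]>q[:,2].max()-0.008]; ii=np.argwhere(l==i).mean(0)
            print(n,"px",ii[::-1].round(),len(q),"mean",q.mean(0).round(3),"mid",((q.max(0)+q.min(0))/2).round(3)[:2],"ext",np.ptp(q,axis=0).round(3),"zmax",q[:,2].max().round(3),"top",top.mean(0).round(3))
    P[n]=p
p=P["top"]
print("hinge",at_z(p,[[272,226]],.087),"knob",at_z(p,[[364,206]],.116))
E
```

```text
top table -0.0005936246950750679
top px [223. 121.] 331 mean [0.742 0.183 0.063] mid [0.74  0.186] ext [0.021 0.106 0.127] zmax 0.157 top [0.749 0.157 0.152]
top px [ 78. 126.] 771 mean [0.714 0.588 0.085] mid [0.713 0.595] ext [0.073 0.088 0.082] zmax 0.113 top [0.719 0.595 0.107]
top px [492. 122.] 81 mean [ 0.746 -0.551  0.136] mid [ 0.745 -0.554] ext [0.009 0.024 0.118] zmax 0.18 top [ 0.748 -0.56   0.175]
top px [117. 128.] 368 mean [0.719 0.487 0.045] mid [0.718 0.486] ext [0.061 0.095 0.025] zmax 0.055 top [0.719 0.488 0.049]
top px [154. 130.] 314 mean [0.705 0.371 0.092] mid [0.709 0.374] ext [0.045 0.044 0.079] zmax 0.111 top [0.709 0.376 0.106]
top px [501. 131.] 196 mean [ 0.737 -0.61   0.071] mid [ 0.737 -0.621] ext [0.025 0.07  0.085] zmax 0.115 top [ 0.738 -0.601  0.111]
top px [348. 136.] 475 mean [ 0.712 -0.174  0.043] mid [ 0.713 -0.174] ext [0.069 0.068 0.022] zmax 0.052 top [ 0.714 -0.174  0.046]
top px [120. 166.] 676 mean [0.608 0.474 0.036] mid [0.609 0.474] ext [0.085 0.084 0.016] zmax 0.046 top [0.607 0.474 0.04 ]
top px [187. 162.] 218 mean [0.62  0.278 0.07
[... 2617 characters left out ...]
.711 -0.172] ext [0.069 0.07  0.017] zmax 0.047 top [ 0.71  -0.173  0.043]
scene px [289. 240.] 640 mean [ 0.478 -0.078  0.084] mid [ 0.478 -0.08 ] ext [0.077 0.265 0.086] zmax 0.117 top [ 0.509 -0.206  0.114]
scene px [282. 265.] 657 mean [ 0.439 -0.097  0.035] mid [ 0.438 -0.086] ext [0.077 0.23  0.046] zmax 0.076 top [ 0.465 -0.195  0.074]
scene px [504. 356.] 410 mean [ 0.605 -0.59   0.056] mid [ 0.612 -0.596] ext [0.041 0.045 0.074] zmax 0.104 top [ 0.61 -0.58  0.1 ]
scene px [407. 370.] 1095 mean [ 0.416 -0.456  0.092] mid [ 0.42  -0.459] ext [0.065 0.066 0.073] zmax 0.103 top [ 0.42  -0.459  0.099]
hinge [[0.45044917 0.03812586 0.087     ]] knob [[ 0.50974728 -0.20486023  0.116     ]]
```

```bash
python3 -m creep '[[[-40,-40,0],[0,0,0]],[[-40,-40,0],[0,0,0]],[[-40,-40,0],[0,0,0]],[[-40,-40,0],[0,0,0]],[[-40,-40,0],[0,0,0]],[[-40,-40,0],[0,0,0]],[[-40,-40,0],[0,0,0]],[[-40,-40,0],[0,0,0]],[[-40,-40,0],[0,0,0]],[[-40,-40,0],[0,0,0]],[[-40,-40,0],[0,0,0]],[[-40,-40,0],[0,0,0]]]' 0 && python3 -m creep '[[[0,0,0],[0,0,0.171]],[[0,0,0],[0,0,0.171]],[[0,0,0],[0,0,0.171]],[[0,0,0],[0,0,0.171]],[[0,0,0],[0,0,0.171]],[[0,0,0],[0,0,0.171]],[[0,0,0],[0,0,0.171]],[[0,0,0],[0,0,0]],[[0,0,0],[0,0,0]]]' 0
python3 - <<'E'
from h import *
for n in ["top","scene"]:
    p=vision.camera(n)
    for q,z in [("clamp_hinge",.077),("clamp_knob",.116),("carrier",0)]:
        for d in vision.place_of(p,q)[:2]: print(n,q,d["position"],round(d["score"],2),at_z(p,[d["position"]],z).round(4))
o=bot.get_obs(); print(o["eef_pos"],o["tool_rot"],o["joint_pos"])
p=vision.camera("wrist"); cv2.imwrite("pics/w0.png",p["image"]); np.save("w0.npy",cloud(p,o))
for q,z in [("clamp_hinge",.077),("clamp_knob",.116),("carrier",0)]:
    for d in vision.place_of(p,q)[:2]: print("wrist",q,d["position"],round(d["score"],2),at_z(p,[d["position"]],z,o).round(4))
E
```

```text
clock: 2.4
eef_pos: [0.4645, -0.1274, 0.2315]
tool_rot: [0.153, 0.988, 0.0, 0.0]
ft_force: [1.2, 0.8, 0.9]
grip_width: 0.0
grasp_force: 0.0
clock: 3.52
eef_pos: [0.4638, -0.1254, 0.2313]
tool_rot: [0.682, 0.732, 0.0, 0.0]
ft_force: [-0.5, 0.3, -0.2]
grip_width: -0.0001
grasp_force: 0.0
top clamp_hinge [270.9, 227.3] 0.54 [[0.447  0.0407 0.077 ]]
top carrier [315.4, 229.0] 0.65 [[ 0.4469 -0.0902  0.    ]]
scene clamp_hinge [247.0, 219.2] 0.68 [[0.4509 0.0454 0.077 ]]
scene clamp_hinge [216.8, 182.0] 0.54 [[0.4801 0.2093 0.077 ]]
scene clamp_knob [334.7, 257.0] 0.72 [[ 0.5023 -0.2018  0.116 ]]
scene clamp_knob [279.6, 270.0] 0.68 [[ 0.3856 -0.1381  0.116 ]]
scene carrier [214.8, 206.0] 0.73 [[ 0.4547  0.1982 -0.    ]]
scene carrier [281.1, 267.7] 0.67 [[ 0.4466 -0.0895  0.    ]]
[ 0.46373776 -0.12543415  0.23130805] [ 6.82542803e-01  7.30845621e-01 -1.01015793e-05 -5.60417858e-06] [-2.64155946e-01  2.01846076e-01 -4.47305248e-02  1.32423909e+00
 -1.26075489e-05  1.23831659e+00]
wrist clamp_knob [303.3, 276.0] 0.74 [[ 0.5107 -0.2041  0.116 ]]
wrist carrier [236.5, 129.8] 0.67 [[ 0.4385 -0.0895  0.    ]]
```

View pics/w0.png

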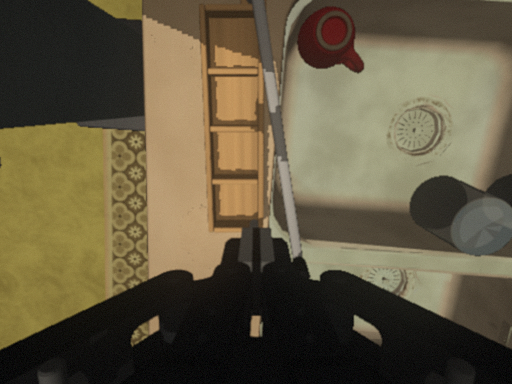

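The wrist view shows the carrier (columns 201–265, rows 5–230) with the bar crossing its right side. I'll fit the carrier pose to this depth.

Run:
```python
from h import *
c=np.load("w0.npy"); z=c[...,2]
m=(z>0.028)&(z<0.04)&(c[...,0]>.36)&(c[...,0]<.52)&(c[...,1]>-.24)&(c[...,1]<.06); m[235:]=0
q=c[m]; print(len(q), np.median(q[:,2]))
# fit template: wall tops grid
from scipy.optimize import minimize
def cost(s):
    x,y,a=s; ex=np.array([np.cos(a),np.sin(a)]); ey=np.array([-ex[1],ex[0]])
    d=q[:,:2]-[x,y]; lx=d@ex; ly=d@ey
    # distance to nearest wall line (centre lines)
    dl=np.minimum.reduce([abs(lx-.028),abs(lx+.028)]+[abs(ly-k) for k in(-.112,-.056,0,.056,.112)])
    return np.minimum(dl,.008).mean()
b=min((minimize(cost,[.438+dx,-.09+dy,.067+da],method="Nelder-Mead",options=dict(xatol=1e-5,fatol=1e-8)) for dx in(-.004,0,.004) for dy in(-.006,0,.006) for da in(-.03,0,.03)),key=lambda r:r.fun)
print(b.x,b.fun)
x,y,a=b.x; ex=np.array([np.cos(a),np.sin(a)]); ey=np.array([-ex[1],ex[0]])
d=q[:,:2]-[x,y]; print("ext",np.percentile(d@ex,[1,99]),np.percentile(d@ey,[1,99]))
r=at_z(__import__('h') and dict(K=np.eye(3),k1=0,rvec=np.zeros(3),tvec=np.zeros(3)),[[0,0]],1)
H=b.x[:2]+.0205*ex+.127*ey; print("hinge",H)
o=bot.get_obs(); t=R.from_quat(o["tool_rot"]).as_matrix(); print("tool y ang",np.arctan2(t[1,1],t[0,1]),"carrier coords TCP",[(o["eef_pos"][:2]-b.x[:2])@ex,(o["eef_pos"][:2]-b.x[:2])@ey])
```

```text
3948 0.033770333005678776
[ 0.43726053 -0.08597064  0.06464316] 0.0016194411608182477
ext [-0.03096239  0.03026248] [-0.11344736  0.11411168]
hinge [0.44951374 0.04208836]
tool y ang 0.06816251615295946 carrier coords TCP [np.float64(0.023904862928950107), np.float64(-0.0410803766829608)]
```

```bash
cat >> h.py <<'E'
C=np.array([.43726,-.08597]); CA=.0646
EX=np.array([np.cos(CA),np.sin(CA)]); EY=np.array([-EX[1],EX[0]])
def car(w): d=(np.asarray(w)[...,:2]-C)*1000; return np.stack([d@EY,d@EX],-1).round(1)   # tool x (carrier y), tool y (carrier x) mm
def where():
    o=bot.get_obs(); t=R.from_quat(o["tool_rot"]).as_matrix()
    print("t",round(o["clock"],2),"tool(x,y)mm",car(o["eef_pos"]),"z",(o["eef_pos"][2]*1000).round(1),"yaw err",round(float(np.arctan2(t[1,1],t[0,1])-CA),4),"F",o["ft_force"].round(1),"w",round(o["grip_width"],4),"gf",round(o["grasp_force"],1)); return o
E
python3 -m creep '[[[-4,-3,40],[0,0,0]],[[0,0,45],[0,0,0]],[[0,0,45],[0,0,0]],[[0,0,36],[0,0,0]],[[0,0,0],[0,0,0]]]' 0
python3 - <<'E'
from h import *
where()
H=np.array([127,20.5]); prev=None
for th in np.arange(.18,1.62,.13):
    h=5+14.5*np.cos(th)+11*np.sin(th)
    p=H+170*np.array([-np.cos(th),np.sin(th)])-h*np.array([np.sin(th),np.cos(th)])
    print(round(th,2),p.round(0),None if prev is None else (p-prev).round(0)); prev=p
E
```

```text
clock: 4.75
eef_pos: [0.4583, -0.1289, 0.0629]
tool_rot: [0.683, 0.731, -0.002, -0.003]
ft_force: [0.5, 0.0, 0.8]
grip_width: -0.0001
grasp_force: 0.0
t 4.75 tool(x,y)mm [-44.2  18.2] z 62.9 yaw err 0.0034 F [0.5 0.  0.8] w -0.0001 gf 0.0
0.18 [-44.  30.] None
0.31 [-42.  51.] [ 2. 21.]
0.44 [-37.  72.] [ 5. 21.]
0.57 [-29.  93.] [ 8. 20.]
0.7 [-18. 112.] [11. 20.]
0.83 [ -5. 130.] [13. 18.]
0.96 [ 11. 147.] [16. 16.]
1.09 [ 29. 161.] [18. 14.]
1.22 [ 50. 173.] [20. 12.]
1.35 [ 71. 182.] [22.  9.]
1.48 [ 94. 188.] [23.  6.]
1.61 [118. 191.] [24.  3.]
```

```bash
python3 -m creep '[[[1,16,0],[0,0,0]],[[1,17,0],[0,0,0]],[[5,21,0],[0,0,0]],[[8,20,0],[0,0,0]],[[11,20,0],[0,0,0]],[[13,18,0],[0,0,0]],[[16,16,0],[0,0,0]],[[18,14,0],[0,0,0]],[[20,12,0],[0,0,0]],[[22,9,0],[0,0,0]],[[23,6,0],[0,0,0]],[[0,0,0],[0,0,0]]]' 0
python3 -m creep '[[[8,1,0],[0,0,0]],[[6,1,0],[0,0,0]],[[4,0,0],[0,0,0]],[[0,0,0],[0,0,0]]]' 0
python3 - <<'E'
from h import *
where()
p=vision.camera("top"); c=cloud(p); cv2.imwrite("pics/t2.png",p["image"])
m=(c[...,2]>.08)&(c[...,2]<.13)&(c[...,0]>.44)&(c[...,0]<.76)&(abs(c[...,1]-.06)<.1)
q=c[m]; far=q[q[:,0]>.66]; print(len(q),far.mean(0),len(far))
for d in vision.place_of(p,"clamp_knob")[:2]: print(d["position"],d["score"],car(at_z(p,[d["position"]],.116)[0]))
cv2.imwrite("pics/t2c.png",cv2.resize(p["image"][100:300,90:410],(800,500)))
E
```

```text
clock: 6.25
eef_pos: [0.6207, 0.0221, 0.0654]
tool_rot: [0.681, 0.732, 0.0, -0.0]
ft_force: [0.6, -0.4, -0.9]
grip_width: 0.0
grasp_force: 0.0
clock: 6.75
eef_pos: [0.621, 0.0378, 0.0653]
tool_rot: [0.683, 0.731, 0.0, -0.0]
ft_force: [0.3, -0.1, 0.2]
grip_width: -0.0001
grasp_force: 0.0
t 6.75 tool(x,y)mm [111.6 191.4] z 65.3 yaw err 0.0034 F [ 0.3 -0.1  0.2] w -0.0001 gf 0.0
6 [0.74590877 0.15288214 0.11549902] 6
[145.5, 201.6] 0.23 [459.3  97.6]
```

View pics/t2c.png

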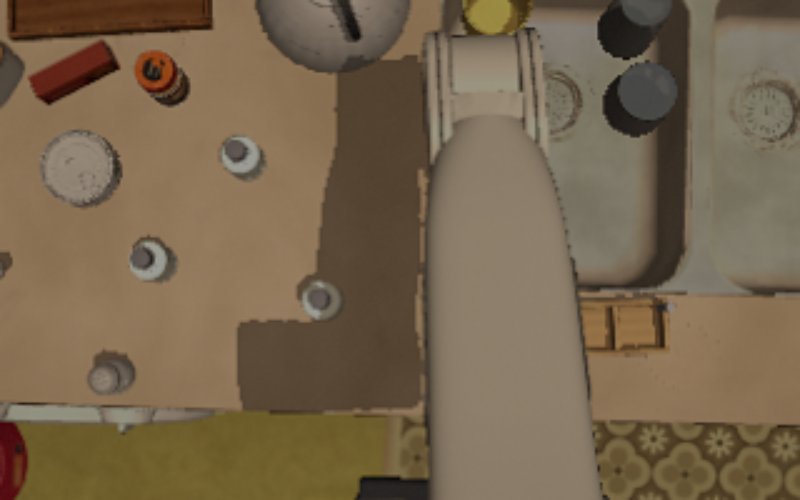

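```bash
python3 -m creep '[[[-20,0,0],[0,0,0]],[[0,0,-40],[0,0,0]],[[0,0,-50],[0,0,0]],[[0,0,-50],[0,0,0]],[[0,0,-25],[0,0,0]],[[15,-50,0],[0,0,0]],[[30,-50,0],[0,0,0]],[[45,-40,0],[0,0,0]],[[15,-8,0],[0,0,0]],[[0,0,0],[0,0,0]],[[0,0,0],[0,0,0]]]' 0
python3 - <<'E'
from h import *
p=vision.camera("top"); c=cloud(p); cv2.imwrite("pics/t3c.png",cv2.resize(p["image"][100:300,90:410],(800,500)))
for d in vision.place_of(p,"clamp_knob")[:2]: print("top",d["position"],d["score"],car(at_z(p,[d["position"]],.116)[0]))
o=where(); p=vision.camera("wrist"); cv2.imwrite("pics/w3.png",p["image"]); c=cloud(p,o)
for d in vision.place_of(p,"clamp_knob")[:2]: print("wr",d["position"],d["score"],car(at_z(p,[d["position"]],.116,o)[0]))
m=(c[...,2]>.04)&(c[...,2]<.13); m[235:]=0
l,k=ndimage.label(m)
for i in range(1,k+1):
    q=c[l==i]
    if len(q)>60: print(len(q),"mid",car((q.max(0)+q.min(0))/2),"ext",np.ptp(q,axis=0).round(3),"zmax",q[:,2].max().round(4), "top",car(q[q[:,2]>q[:,2].max()-.006].mean(0)))
E
```

```text
clock: 8.22
eef_pos: [0.4689, 0.1115, 0.2304]
tool_rot: [0.683, 0.73, 0.0, 0.001]
ft_force: [-0.6, 0.2, 0.6]
grip_width: 0.0002
grasp_force: 0.0
t 8.32 tool(x,y)mm [194.9  44.1] z 230.1 yaw err 0.0016 F [-0.6  0.2  0.2] w 0.0001 gf 0.0
555 mid [343.6 204.4] ext [0.033 0.012 0.028] zmax 0.0685 top [341.1 206.9]
1854 mid [273.7  42.8] ext [0.044 0.043 0.046] zmax 0.1068 top [273.7  42.6]
139 mid [131.5  19.6] ext [0.015 0.007 0.031] zmax 0.0709 top [134.1  19.4]
```

View pics/w3.png

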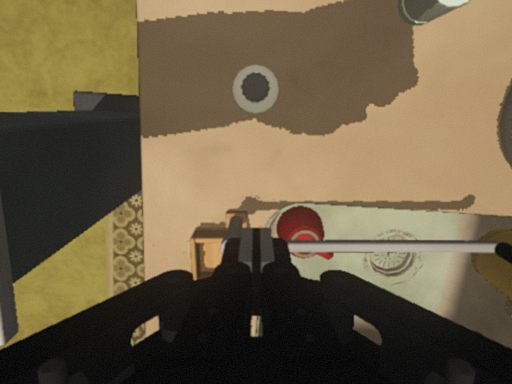

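The bar runs from (290,247) to the knob at (500,248), square to the carrier, so it's fully open. The first bottle is at (256,88). Next I'll press its cap.

```bash
python3 -m creep '[[[40,-1,40],[0,0,0]],[[39,0,40],[0,0,0]],[[0,0,30],[0,0,0]],[[0,0,8],[0,0,0]],[[0,0,6],[0,0,0]],[[0,0,4],[0,0,0]],[[0,0,4],[0,0,0]],[[0,0,3],[0,0,0]],[[0,0,0],[0,0,0]]]' 0; python3 -c "
from h import *
where()"
```

```text
clock: 9.55
eef_pos: [0.4624, 0.191, 0.0969]
tool_rot: [0.683, 0.73, 0.001, 0.001]
ft_force: [0.2, -0.5, 4.7]
grip_width: 0.0001
grasp_force: 2.3
t 9.55 tool(x,y)mm [274.8  42.9] z 96.9 yaw err 0.0026 F [ 0.2 -0.5  4.7] w 0.0001 gf 2.3
```

```bash
python3 -m creep '[[[0,0,2],[0,0,0]],[[0,0,2],[0,0,0]],[[0,0,2],[0,0,0]],[[0,0,0],[0,0,0]]]' 0
```

```text
clock: 10.05
eef_pos: [0.464, 0.1919, 0.0941]
tool_rot: [0.683, 0.731, 0.004, 0.002]
ft_force: [-4.4, -2.9, 23.3]
grip_width: 0.0
grasp_force: 11.3
```

```bash
python3 -m creep '[[[0,0,-30],[0,0,0]],[[0,0,-30],[0,0,0]]]' 0; python3 -m creep '[[[0,0,0],[0,0,0]],[[0,0,0],[0,0,0]],[[0,0,0],[0,0,0]],[[0,0,0],[0,0,0]]]' 85
python3 - <<'E'
from h import *
o=where(); p=vision.camera("top"); c=cloud(p)
for g in [(.463,.187),(.502,.381),(.623,.281)]:
    m=(abs(c[...,0]-g[0])<.06)&(abs(c[...,1]-g[1])<.06)&(c[...,2]>.03)&(c[...,2]<.125)
    q=c[m]; print(car((q.max(0)+q.min(0))/2),q[:,2].max()) if len(q) else print(None)
E
```

```text
clock: 10.3
eef_pos: [0.4615, 0.191, 0.1506]
tool_rot: [0.683, 0.731, 0.0, 0.0]
ft_force: [0.2, 0.5, -0.2]
grip_width: -0.0005
grasp_force: 0.0
clock: 10.8
eef_pos: [0.4606, 0.1909, 0.1483]
tool_rot: [0.683, 0.731, -0.001, -0.0]
ft_force: [0.4, -0.3, 0.3]
grip_width: 0.0718
grasp_force: 0.0
t 10.8 tool(x,y)mm [274.7  41.2] z 148.3 yaw err 0.0033 F [ 0.4 -0.3  0.3] w 0.0718 gf 0.0
None
[461.6  93.5] 0.11009526778518053
[354.1 209.1] 0.1080027032713693
```

```bash
python3 -m creep '[[[-1,1,36],[0,0,0]],[[0,0,40],[0,0,0]],[[0,0,40],[0,0,0]],[[0,0,0],[0,0,0]],[[0,0,0],[0,0,0]]]' 85; python3 -m creep '[[[0,0,0],[0,0,0]],[[0,0,0],[0,0,0]],[[0,0,0],[0,0,0]],[[0,0,0],[0,0,0]],[[0,0,0],[0,0,0]]]' 38; python3 -c "
from h import *
where()"
```

```text
clock: 11.48
eef_pos: [0.463, 0.1905, 0.0342]
tool_rot: [0.683, 0.731, 0.0, 0.0]
ft_force: [0.7, -0.3, -0.1]
grip_width: 0.085
grasp_force: 0.0
clock: 12.1
eef_pos: [0.4633, 0.1906, 0.0348]
tool_rot: [0.683, 0.731, 0.001, 0.001]
ft_force: [-1.1, -0.8, 6.4]
grip_width: 0.0425
grasp_force: 60.6
t 12.1 tool(x,y)mm [274.4  43.8] z 34.8 yaw err 0.0034 F [-1.1 -0.8  6.4] w 0.0425 gf 60.6
```

```bash
python3 -m creep '[[[0,0,-25],[0,0,0]],[[0,0,-50],[0,0,0]],[[0,0,-55],[0,0,0]],[[0,0,-35],[0,0,0]],[[-40,-6,0],[0,0,0]],[[-55,-6,0],[0,0,0]],[[-55,-7,0],[0,0,0]],[[-55,-7,0],[0,0,0]],[[-55,-7,0],[0,0,0]],[[-55,-6,0],[0,0,0]],[[-40,-5,0],[0,0,0]],[[-4,0,0],[0,0,0]]]' 38;  python3 -m creep '[[[0,0,0],[0,0,0]],[[0,0,50],[0,0,0]],[[0,0,50],[0,0,0]],[[0,0,14],[0,0,0]],[[0,0,0],[0,0,0]],[[0,0,0],[0,0,0]]]' 38; python3 -c "
from h import *
where()"
```

```text
clock: 13.6
eef_pos: [0.4422, -0.1733, 0.1982]
tool_rot: [0.684, 0.729, -0.0, -0.0]
ft_force: [-0.1, 1.0, -1.3]
grip_width: 0.0424
grasp_force: 61.3
clock: 14.35
eef_pos: [0.4446, -0.1712, 0.0863]
tool_rot: [0.682, 0.731, 0.001, 0.002]
ft_force: [0.8, -0.5, -1.0]
grip_width: 0.0424
grasp_force: 61.4
t 14.35 tool(x,y)mm [-85.5   1.8] z 86.3 yaw err 0.0042 F [ 0.8 -0.5 -1. ] w 0.0424 gf 61.4
```

```bash
python3 -m creep '[[[2,-2,0],[0,0,0]],[[0,0,20],[0,0,0]],[[0,0,15],[0,0,0]],[[0,0,7],[0,0,0]],[[0,0,2],[0,0,0]],[[0,0,0],[0,0,0]]]' 38
python3 - <<'E'
from h import *
o=where()
E
```

```text
clock: 15.1
eef_pos: [0.4411, -0.1693, 0.041]
tool_rot: [0.683, 0.731, 0.0, 0.001]
ft_force: [0.6, -0.6, -1.3]
grip_width: 0.0425
grasp_force: 61.6
t 15.1 tool(x,y)mm [-83.4  -1.5] z 41.0 yaw err 0.0034 F [ 0.6 -0.6 -1.3] w 0.0425 gf 61.6
```

```bash
python3 -m creep '[[[0,0,1],[0,0,0]],[[0,0,1],[0,0,0]],[[0,0,0],[0,0,0]]]' 38; python3 -m creep '[[[0,0,0],[0,0,0]],[[0,0,0],[0,0,0]],[[0,0,0],[0,0,0]],[[0,0,0],[0,0,0]]]' 75;  python3 -m creep '[[[0,0,-30],[0,0,0]],[[0,0,-50],[0,0,0]],[[0,0,-50],[0,0,0]],[[0,0,-40],[0,0,0]],[[-50,0,0],[0,0,0]],[[-30,0,0],[0,0,0]],[[0,0,0],[0,0,0]],[[0,0,0],[0,0,0]]]' 0
cat >> h.py <<'E'
def look(name):
    o=where(); p=vision.camera("wrist"); cv2.imwrite(f"pics/{name}.png",p["image"]); c=cloud(p,o)
    m=(c[...,2]>.045)&(c[...,2]<.13); m[235:]=0
    l,k=ndimage.label(m)
    for i in range(1,k+1):
        q=c[l==i]
        if len(q)>60:
            t=q[q[:,2]>q[:,2].max()-.006]; s=q[abs(q[:,2]-np.percentile(q[:,2],50))<.02]
            print(len(q),"mid",car((q.max(0)+q.min(0))/2),"ext",np.ptp(q,axis=0).round(3),"zmax",q[:,2].max().round(4),"top",car((t.max(0)+t.min(0))/2))
E
python3 -c "
from h import *
look('w4')"
```

```text
clock: 15.48
eef_pos: [0.4412, -0.1695, 0.0407]
tool_rot: [0.683, 0.731, 0.0, 0.001]
ft_force: [-4.2, 1.3, 15.5]
grip_width: 0.0425
grasp_force: 63.1
clock: 15.98
eef_pos: [0.4406, -0.1691, 0.0381]
tool_rot: [0.683, 0.731, -0.0, -0.0]
ft_force: [0.4, -0.1, -0.1]
grip_width: 0.0748
grasp_force: 0.0
clock: 16.98
eef_pos: [0.4457, -0.2484, 0.2078]
tool_rot: [0.683, 0.731, 0.0, -0.001]
ft_force: [0.8, -0.4, -0.1]
grip_width: 0.0001
grasp_force: 0.0
t 16.98 tool(x,y)mm [-162.6   -2.1] z 207.8 yaw err 0.0033 F [ 0.8 -0.4 -0.1] w 0.0001 gf 0.0
2253 mid [-84.5  -2. ] ext [0.044 0.043 0.035] zmax 0.1023 top [-84.2  -2. ]
167 mid [-109.4   20.8] ext [0.011 0.01  0.032] zmax 0.0767 top [-109.6   20.9]
```

View pics/w4.png

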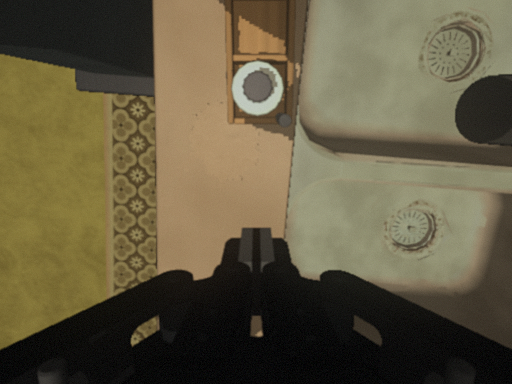

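The first bottle stands in the end bay, (258,87) in the picture, with its cap shut. On to the second.

```bash
python3 -m creep '[[[30,5,-20],[0,0,0]],[[52,20,0],[0,0,0]],[[52,20,0],[0,0,0]],[[52,20,0],[0,0,0]],[[52,20,0],[0,0,0]],[[52,20,0],[0,0,0]],[[52,20,0],[0,0,0]],[[52,20,0],[0,0,0]],[[30,20,0],[0,0,0]],[[10,5,0],[0,0,0]],[[0,0,0],[0,0,0]],[[0,0,0],[0,0,0]]]' 0; python3 -c "
from h import *
look('w5')"
```

```text
clock: 18.52
eef_pos: [0.5856, 0.1945, 0.2285]
tool_rot: [0.683, 0.73, -0.0, -0.0]
ft_force: [-0.6, 0.3, -0.9]
grip_width: 0.0001
grasp_force: 0.0
t 18.52 tool(x,y)mm [270.3 166.2] z 228.5 yaw err 0.0025 F [-0.6  0.3 -0.9] w 0.0001 gf 0.0
1967 mid [359.6 208.7] ext [0.043 0.042 0.06 ] zmax 0.1051 top [359.8 208.6]
12896 mid [269.3 356.4] ext [0.09  0.14  0.074] zmax 0.1194 top [249.1 354.4]
```

```bash
python3 -m creep '[[[45,21,20],[0,0,0]],[[44,21,40],[0,0,0]],[[0,0,40],[0,0,0]],[[0,0,15],[0,0,0]],[[0,0,6],[0,0,0]],[[0,0,4],[0,0,0]],[[0,0,4],[0,0,0]],[[0,0,3],[0,0,0]],[[0,0,2],[0,0,0]],[[0,0,2],[0,0,0]],[[0,0,0],[0,0,0]]]' 0; python3 -c "
from h import *
where()"
```

```text
clock: 19.95
eef_pos: [0.6232, 0.2869, 0.0952]
tool_rot: [0.683, 0.731, 0.002, 0.001]
ft_force: [-0.6, -1.2, 5.6]
grip_width: -0.0001
grasp_force: 2.8
t 19.95 tool(x,y)mm [360.1 209.6] z 95.2 yaw err 0.003 F [-0.6 -1.2  5.6] w -0.0001 gf 2.8
```

```bash
python3 -m creep '[[[0,0,2],[0,0,0]],[[0,0,2],[0,0,0]],[[0,0,0],[0,0,0]]]' 0; python3 -m creep '[[[0,0,-28],[0,0,0]],[[0,0,-30],[0,0,0]]]' 0; python3 -m creep '[[[0,0,0],[0,0,0]],[[0,0,0],[0,0,0]],[[0,0,0],[0,0,0]],[[0,0,0],[0,0,0]]]' 85;python3 -c "
from h import *
where()"
```

```text
clock: 20.32
eef_pos: [0.6241, 0.2874, 0.0942]
tool_rot: [0.683, 0.731, 0.003, 0.002]
ft_force: [-2.8, -2.1, 15.0]
grip_width: -0.0
grasp_force: 7.5
clock: 20.58
eef_pos: [0.6217, 0.2868, 0.1475]
tool_rot: [0.683, 0.731, -0.0, -0.0]
ft_force: [0.2, -0.0, 0.6]
grip_width: -0.0
grasp_force: 0.0
clock: 21.08
eef_pos: [0.6213, 0.2866, 0.1453]
tool_rot: [0.683, 0.731, -0.001, -0.0]
ft_force: [-0.0, -0.8, -1.1]
grip_width: 0.0723
grasp_force: 0.0
t 21.07 tool(x,y)mm [359.9 207.7] z 145.3 yaw err 0.0034 F [-0.  -0.8 -1.1] w 0.0723 gf 0.0
```

```bash
python3 -m creep '[[[0,1,36],[0,0,0]],[[0,0,40],[0,0,0]],[[0,0,35],[0,0,0]],[[0,0,0],[0,0,0]],[[0,0,0],[0,0,0]]]' 85; python3 -m creep '[[[0,0,0],[0,0,0]],[[0,0,0],[0,0,0]],[[0,0,0],[0,0,0]],[[0,0,0],[0,0,0]],[[0,0,0],[0,0,0]]]' 38; python3 -c "
from h import *
where()"
```

```text
clock: 21.7
eef_pos: [0.6236, 0.2873, 0.0367]
tool_rot: [0.683, 0.731, 0.001, 0.0]
ft_force: [-0.7, -0.2, 0.3]
grip_width: 0.0852
grasp_force: 0.0
clock: 22.32
eef_pos: [0.6238, 0.2874, 0.0375]
tool_rot: [0.683, 0.731, 0.001, 0.0]
ft_force: [-1.7, -0.1, 6.7]
grip_width: 0.0423
grasp_force: 61.2
t 22.32 tool(x,y)mm [360.5 210.2] z 37.5 yaw err 0.0034 F [-1.7 -0.1  6.7] w 0.0423 gf 61.2
```

```bash
python3 -m creep '[[[0,0,-25],[0,0,0]],[[0,0,-50],[0,0,0]],[[0,0,-55],[0,0,0]],[[-20,-12,-35],[0,0,0]],[[-50,-27,0],[0,0,0]],[[-50,-27,0],[0,0,0]],[[-50,-27,0],[0,0,0]],[[-50,-27,0],[0,0,0]],[[-50,-27,0],[0,0,0]],[[-50,-27,0],[0,0,0]],[[-50,-27,0],[0,0,0]],[[-18,-9,0],[0,0,0]]]' 38;  python3 -m creep '[[[0,0,0],[0,0,0]],[[0,0,50],[0,0,0]],[[0,0,50],[0,0,0]],[[0,0,14],[0,0,0]],[[0,0,0],[0,0,0]],[[0,0,0],[0,0,0]]]' 38; python3 -c "
from h import *
where()"
```

```text
clock: 23.82
eef_pos: [0.4378, -0.1167, 0.2006]
tool_rot: [0.684, 0.729, -0.0, -0.0]
ft_force: [0.8, 0.4, -0.6]
grip_width: 0.042
grasp_force: 61.4
clock: 24.58
eef_pos: [0.4416, -0.1146, 0.0884]
tool_rot: [0.682, 0.731, 0.001, 0.002]
ft_force: [0.1, -0.8, -0.7]
grip_width: 0.0425
grasp_force: 61.5
t 24.57 tool(x,y)mm [-28.8   2.5] z 88.4 yaw err 0.004 F [ 0.1 -0.8 -0.7] w 0.0425 gf 61.5
```

```bash
python3 -m creep '[[[1,-2,0],[0,0,0]],[[0,0,20],[0,0,0]],[[0,0,15],[0,0,0]],[[0,0,7],[0,0,0]],[[0,0,2],[0,0,0]],[[0,0,1],[0,0,0]],[[0,0,0],[0,0,0]]]' 38; python3 -c "
from h import *
where()"
```

```text
clock: 25.45
eef_pos: [0.4377, -0.1137, 0.0434]
tool_rot: [0.683, 0.731, 0.0, 0.0]
ft_force: [-4.6, 1.6, 8.6]
grip_width: 0.0426
grasp_force: 62.6
t 25.45 tool(x,y)mm [-27.7  -1.3] z 43.4 yaw err 0.0033 F [-4.6  1.6  8.6] w 0.0426 gf 62.6
```

```bash
python3 -m creep '[[[0,0,0],[0,0,0]],[[0,0,0],[0,0,0]],[[0,0,0],[0,0,0]],[[0,0,0],[0,0,0]]]' 75;  python3 -m creep '[[[0,0,-30],[0,0,0]],[[0,0,-50],[0,0,0]],[[0,0,-50],[0,0,0]],[[0,0,-50],[0,0,0]],[[-50,0,0],[0,0,0]],[[-45,0,0],[0,0,0]],[[0,0,0],[0,0,0]],[[0,0,0],[0,0,0]]]' 0; python3 -c "
from h import *
look('w6')"
python3 -m creep '[[[50,8,0],[0,0,0]],[[55,10,0],[0,0,0]],[[55,10,0],[0,0,0]],[[55,10,0],[0,0,0]],[[55,10,0],[0,0,0]],[[55,10,0],[0,0,0]],[[55,10,0],[0,0,0]],[[55,10,0],[0,0,0]],[[45,10,0],[0,0,0]],[[15,5,0],[0,0,0]],[[0,0,0],[0,0,0]],[[0,0,0],[0,0,0]]]' 0; python3 -c "
from h import *
look('w7')"
```

```text
clock: 25.95
eef_pos: [0.4378, -0.1136, 0.0416]
tool_rot: [0.683, 0.731, -0.0, -0.0]
ft_force: [0.1, 0.0, 0.2]
grip_width: 0.0752
grasp_force: 0.0
clock: 26.95
eef_pos: [0.4437, -0.208, 0.2212]
tool_rot: [0.683, 0.731, -0.0, -0.001]
ft_force: [-0.2, -0.4, -0.6]
grip_width: -0.0002
grasp_force: 0.0
t 26.95 tool(x,y)mm [-122.2   -1.4] z 221.2 yaw err 0.0029 F [-0.2 -0.4 -0.6] w -0.0002 gf 0.0
2171 mid [-28.5  -2. ] ext [0.043 0.043 0.057] zmax 0.1021 top [-28.6  -2.4]
1871 mid [-84.3  -2.4] ext [0.043 0.044 0.056] zmax 0.1021 top [-84.6  -2.4]
166 mid [-110.1   20.2] ext [0.01  0.011 0.031] zmax 0.0765 top [-110.1   20.3]
clock: 28.5
eef_pos: [0.5029, 0.2907, 0.2217]
tool_rot: [0.683, 0.73, -0.001, 0.0]
ft_force: [0.1, 0.4, -0.9]
grip_width: 0.0002
grasp_force: 0.0
t 28.5 tool(x,y)mm [371.6  89.8] z 221.7 yaw err 0.0026 F [ 0.1  0.4 -0.9] w 0.0002 gf 0.0
1712 mid [509.2 -32.8] ext [0.037 0.03  0.046] zmax 0.0906 top [507.1 -35.1]
2085 mid [465.7  93.6] ext [0.044 0.043 0.06 ] zmax 0.1076 top [465.5  93.7]
2549 mid [446.9 288.3] ext [0.025 0.044 0.062] zmax 0.1072 top [442.8 282.1]
220 mid [314.6 340.2] ext [0.019 0.019 0.015] zmax 0.0599 top [313.5 341.1]
```

```bash
python3 -m creep '[[[47,2,18],[0,0,0]],[[47,2,40],[0,0,0]],[[0,0,40],[0,0,0]],[[0,0,14],[0,0,0]],[[0,0,6],[0,0,0]],[[0,0,4],[0,0,0]],[[0,0,4],[0,0,0]],[[0,0,3],[0,0,0]],[[0,0,2],[0,0,0]],[[0,0,2],[0,0,0]],[[0,0,0],[0,0,0]]]' 0; python3 -c "
from h import *
where()"
```

```text
clock: 29.92
eef_pos: [0.5037, 0.3865, 0.095]
tool_rot: [0.683, 0.73, 0.004, 0.001]
ft_force: [-2.1, -1.8, 13.2]
grip_width: 0.0003
grasp_force: 6.7
t 29.93 tool(x,y)mm [467.2  96.8] z 95.0 yaw err 0.0015 F [-2.1 -1.8 13.2] w 0.0003 gf 6.7
```

```bash
python3 -m creep '[[[-1,-2,1],[0,0,0]],[[0,0,1],[0,0,0]],[[0,0,1],[0,0,0]],[[0,0,0],[0,0,0]]]' 0; python3 -m creep '[[[0,0,-30],[0,0,0]],[[0,0,-30],[0,0,0]]]' 0; python3 -m creep '[[[0,0,0],[0,0,0]],[[0,0,0],[0,0,0]],[[0,0,0],[0,0,0]],[[0,0,0],[0,0,0]]]' 85;python3 -c "
from h import *
where()"
```

```text
clock: 30.42
eef_pos: [0.5027, 0.386, 0.0946]
tool_rot: [0.683, 0.73, 0.006, 0.001]
ft_force: [-4.6, -3.4, 22.5]
grip_width: 0.0004
grasp_force: 11.2
clock: 30.68
eef_pos: [0.5002, 0.3842, 0.1491]
tool_rot: [0.683, 0.73, 0.002, 0.0]
ft_force: [-0.2, 0.4, 0.4]
grip_width: -0.0003
grasp_force: 0.0
clock: 31.18
eef_pos: [0.4985, 0.3843, 0.1446]
tool_rot: [0.683, 0.731, -0.001, -0.0]
ft_force: [-0.3, 0.1, -0.4]
grip_width: 0.0721
grasp_force: 0.0
t 31.18 tool(x,y)mm [465.3  91.5] z 144.6 yaw err 0.0032 F [-0.3  0.1 -0.4] w 0.0721 gf 0.0
```

```bash
python3 -m creep '[[[0,2,36],[0,0,0]],[[0,0,40],[0,0,0]],[[0,0,34],[0,0,0]],[[0,0,0],[0,0,0]],[[0,0,0],[0,0,0]]]' 85; python3 -m creep '[[[0,0,0],[0,0,0]],[[0,0,0],[0,0,0]],[[0,0,0],[0,0,0]],[[0,0,0],[0,0,0]],[[0,0,0],[0,0,0]]]' 38; python3 -c "
from h import *
where()"
```

```text
clock: 31.8
eef_pos: [0.5016, 0.3854, 0.0366]
tool_rot: [0.683, 0.731, 0.001, 0.0]
ft_force: [0.6, 0.1, 1.1]
grip_width: 0.0849
grasp_force: 0.0
clock: 32.42
eef_pos: [0.5016, 0.3856, 0.0373]
tool_rot: [0.683, 0.731, 0.001, 0.0]
ft_force: [-1.0, 1.1, 6.4]
grip_width: 0.0425
grasp_force: 61.0
t 32.42 tool(x,y)mm [466.4  94.7] z 37.3 yaw err 0.0035 F [-1.   1.1  6.4] w 0.0425 gf 61.0
```

```bash
python3 -m creep '[[[0,0,-25],[0,0,0]],[[0,0,-50],[0,0,0]],[[0,0,-55],[0,0,0]],[[-20,-5,-35],[0,0,0]],[[-52,-11,0],[0,0,0]],[[-52,-11,0],[0,0,0]],[[-52,-11,0],[0,0,0]],[[-52,-11,0],[0,0,0]],[[-52,-11,0],[0,0,0]],[[-52,-11,0],[0,0,0]],[[-52,-11,0],[0,0,0]],[[-40,-9,0],[0,0,0]]]' 38;  python3 -m creep '[[[-14,-3,0],[0,0,0]],[[0,0,0],[0,0,0]],[[0,0,50],[0,0,0]],[[0,0,50],[0,0,0]],[[0,0,14],[0,0,0]],[[0,0,0],[0,0,0]],[[0,0,0],[0,0,0]]]' 38; python3 -c "
from h import *
where()"
```

```text
clock: 33.92
eef_pos: [0.438, -0.0462, 0.2005]
tool_rot: [0.683, 0.73, -0.0, -0.0]
ft_force: [0.4, 0.4, -1.5]
grip_width: 0.0423
grasp_force: 61.3
clock: 34.8
eef_pos: [0.4389, -0.0583, 0.0884]
tool_rot: [0.682, 0.731, 0.001, 0.001]
ft_force: [-0.2, 0.4, -1.6]
grip_width: 0.0424
grasp_force: 61.4
t 34.8 tool(x,y)mm [27.5  3.4] z 88.4 yaw err 0.0042 F [-0.2  0.4 -1.6] w 0.0424 gf 61.4
```

```bash
python3 -m creep '[[[1,-3,0],[0,0,0]],[[0,0,20],[0,0,0]],[[0,0,15],[0,0,0]],[[0,0,7],[0,0,0]],[[0,0,2],[0,0,0]],[[0,0,1],[0,0,0]],[[0,0,0],[0,0,0]]]' 38; python3 -c "
from h import *
where()"
```

```text
clock: 35.67
eef_pos: [0.434, -0.0578, 0.0433]
tool_rot: [0.683, 0.731, 0.0, 0.0]
ft_force: [-3.5, -0.1, 7.6]
grip_width: 0.0422
grasp_force: 62.5
t 35.67 tool(x,y)mm [28.3 -1.5] z 43.3 yaw err 0.0032 F [-3.5 -0.1  7.6] w 0.0422 gf 62.5
```

```bash
python3 -m creep '[[[0,0,0],[0,0,0]],[[0,0,0],[0,0,0]],[[0,0,0],[0,0,0]],[[0,0,0],[0,0,0]]]' 75;  python3 -m creep '[[[0,0,-30],[0,0,0]],[[0,0,-50],[0,0,0]],[[0,0,-50],[0,0,0]],[[0,0,-50],[0,0,0]],[[-50,0,0],[0,0,0]],[[-50,0,0],[0,0,0]],[[-40,0,0],[0,0,0]],[[0,0,0],[0,0,0]],[[0,0,0],[0,0,0]]]' 0; python3 -c "
from h import *
look('w8')
p=vision.camera('top'); q=vision.camera('scene')
a=cv2.resize(p['image'],(512,384)); cv2.imwrite('pics/ts8.png',np.vstack([cv2.resize(p['image'][90:290,40:440],(600,300)),cv2.resize(q['image'][80:330,60:477],(500,300)) if 0 else cv2.resize(q['image'][90:300,50:470],(600,300))]))"
```

```text
clock: 36.17
eef_pos: [0.434, -0.0577, 0.0416]
tool_rot: [0.683, 0.731, 0.0, -0.0]
ft_force: [0.9, -0.8, 0.4]
grip_width: 0.0746
grasp_force: 0.0
clock: 37.3
eef_pos: [0.4431, -0.1971, 0.2213]
tool_rot: [0.683, 0.731, 0.0, -0.001]
ft_force: [-0.3, -0.5, -0.0]
grip_width: -0.0003
grasp_force: 0.0
t 37.3 tool(x,y)mm [-111.2   -1.4] z 221.3 yaw err 0.003 F [-0.3 -0.5 -0. ] w -0.0003 gf 0.0
1824 mid [22.6 -3.4] ext [0.043 0.028 0.057] zmax 0.1018 top [23.8 -3.1]
2082 mid [-28.  -2.] ext [0.044 0.042 0.036] zmax 0.1027 top [-28.4  -2.4]
1846 mid [-84.3  -2.4] ext [0.043 0.044 0.056] zmax 0.1023 top [-84.8  -2.4]
170 mid [-110.    20.4] ext [0.011 0.011 0.031] zmax 0.0767 top [-110.    20.6]
```

View pics/ts8.png

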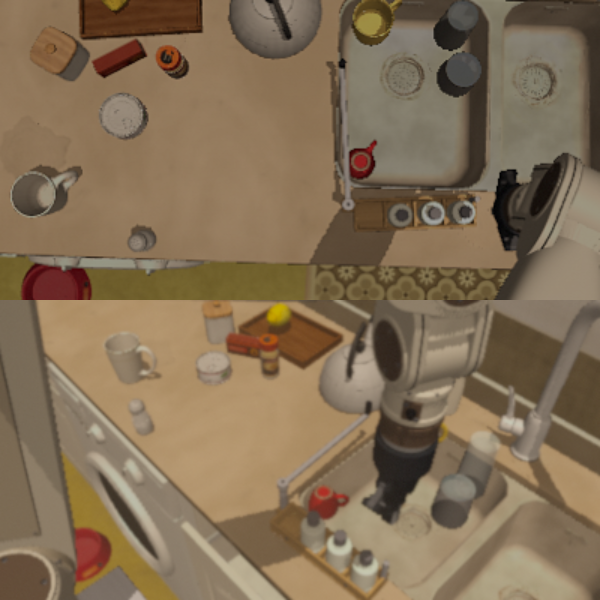

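View pics/w8.png

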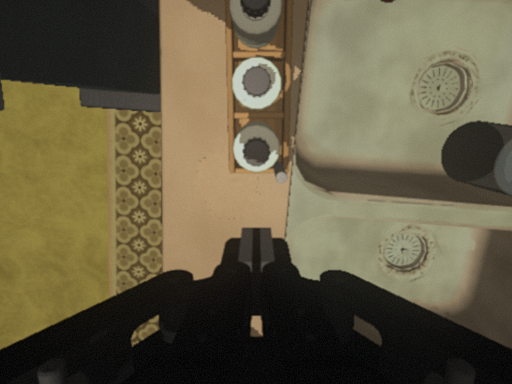

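All three bottles are in their bays with caps shut, there's no fourth bottle, and the shaker and jar are still standing. Now I'll go round to the far side of the open bar.

```bash
python3 -m creep '[[[30,15,0],[0,0,0]],[[45,32,0],[0,0,0]],[[45,32,0],[0,0,0]],[[45,32,0],[0,0,0]],[[45,32,0],[0,0,0]],[[45,32,0],[0,0,0]],[[28,16,0],[0,0,0]],[[0,0,0],[0,0,0]],[[0,0,40],[0,0,0]],[[0,0,50],[0,0,0]],[[0,0,0],[0,0,0]]]' 0
python3 - <<'E'
from h import *
where()
H=np.array([127,20.5]); prev=None
for th in np.r_[1.57,1.5:-.01:-.125]:
    h=5+14.5*np.cos(th)+11*np.sin(th)
    p=H+170*np.array([-np.cos(th),np.sin(th)])+h*np.array([np.sin(th),np.cos(th)])
    print(round(th,2),p.round(0),None if prev is None else (p-prev).round(0)); prev=p
E
```

```text
clock: 38.83
eef_pos: [0.6103, 0.0971, 0.1274]
tool_rot: [0.683, 0.731, -0.004, -0.003]
ft_force: [-0.8, 0.4, 0.6]
grip_width: 0.0001
grasp_force: 0.0
t 38.83 tool(x,y)mm [171.5 184.5] z 127.4 yaw err 0.0034 F [-0.8  0.4  0.6] w 0.0001 gf 0.0
1.57 [143. 191.] None
1.5 [132. 191.] [-11.   1.]
1.38 [112. 191.] [-20.  -0.]
1.25 [ 92. 188.] [-20.  -3.]
1.12 [ 73. 183.] [-20.  -5.]
1.0 [ 54. 175.] [-19.  -8.]
0.88 [ 35. 166.] [-18. -10.]
0.75 [ 18. 153.] [-17. -12.]
0.62 [  3. 139.] [-16. -15.]
0.5 [-11. 122.] [-14. -17.]
0.38 [-23. 104.] [-12. -18.]
0.25 [-32.  84.] [ -9. -20.]
0.12 [-39.  62.] [ -7. -21.]
0.0 [-43.  40.] [ -4. -22.]
```

```bash
python3 -m creep '[[[0,5,40],[0,0,0]],[[0,0,22],[0,0,0]],[[0,0,0],[0,0,0]]]' 0; python3 -m creep '[[[-20,0,0],[0,0,0]],[[-20,0,0],[0,0,0]],[[-20,0,0],[0,0,0]],[[-20,-3,0],[0,0,0]],[[-19,-5,0],[0,0,0]],[[-19,-8,0],[0,0,0]],[[-18,-10,0],[0,0,0]],[[-17,-12,0],[0,0,0]],[[-16,-15,0],[0,0,0]],[[-14,-17,0],[0,0,0]],[[-12,-18,0],[0,0,0]],[[0,0,0],[0,0,0]]]' 0;python3 -c "
from h import *
where()"
```

```text
clock: 39.2
eef_pos: [0.6192, 0.0979, 0.0701]
tool_rot: [0.683, 0.731, -0.001, -0.0]
ft_force: [0.6, -0.1, 1.3]
grip_width: 0.0
grasp_force: 0.0
clock: 40.7
eef_pos: [0.5434, -0.1035, 0.0697]
tool_rot: [0.683, 0.73, -0.001, -0.0]
ft_force: [0.2, 0.5, -0.8]
grip_width: 0.0003
grasp_force: 0.0
t 40.7 tool(x,y)mm [-24.4 104.8] z 69.7 yaw err 0.0013 F [ 0.2  0.5 -0.8] w 0.0003 gf 0.0
```

```bash
python3 -m creep '[[[-8,-20,3],[0,0,0]],[[-7,-21,0],[0,0,0]],[[-4,-16,0],[0,0,0]],[[0,-5,0],[0,0,0]],[[0,0,0],[0,0,0]]]' 0;python3 -c "
from h import *
where()"
```

```text
clock: 41.32
eef_pos: [0.485, -0.1253, 0.0669]
tool_rot: [0.683, 0.731, 0.0, 0.0]
ft_force: [0.4, 0.3, 1.0]
grip_width: 0.0002
grasp_force: 0.0
t 41.33 tool(x,y)mm [-42.3  45.1] z 66.9 yaw err 0.0036 F [0.4 0.3 1. ] w 0.0002 gf 0.0
```

```bash
python3 -m creep '[[[0,-2,0],[0,0,0]],[[0,-2,0],[0,0,0]],[[0,-1,0],[0,0,0]],[[0,0,0],[0,0,0]]]' 0;python3 -m creep '[[[0,-1,0],[0,0,0]],[[0,-1,0],[0,0,0]],[[0,0,0],[0,0,0]]]' 0;python3 -c "
from h import *
where()"
```

```text
clock: 41.82
eef_pos: [0.4799, -0.1257, 0.0667]
tool_rot: [0.683, 0.731, 0.0, 0.0]
ft_force: [1.4, -0.1, -0.0]
grip_width: -0.0001
grasp_force: 0.5
clock: 42.2
eef_pos: [0.4798, -0.1258, 0.0669]
tool_rot: [0.683, 0.731, 0.002, 0.001]
ft_force: [6.9, 0.7, -4.4]
grip_width: -0.0001
grasp_force: 3.2
t 42.2 tool(x,y)mm [-42.5  39.9] z 66.9 yaw err 0.0038 F [ 6.9  0.7 -4.4] w -0.0001 gf 3.2
```

```bash
python3 -m creep '[[[0,-1,0],[0,0,0]],[[0,-1,0],[0,0,0]],[[0,0,0],[0,0,0]]]' 0; python3 -m creep '[[[0,15,0],[0,0,0]],[[0,20,0],[0,0,0]],[[0,0,-50],[0,0,0]],[[0,0,-50],[0,0,0]],[[0,0,-50],[0,0,0]],[[-40,-40,0],[0,0,0]],[[-45,-40,0],[0,0,0]],[[-40,0,0],[0,0,0]],[[0,0,0],[0,0,0]],[[0,0,0],[0,0,0]]]' 0;python3 -c "
from h import *
look('w9')
p=vision.camera('scene')
cv2.imwrite('pics/s9.png',cv2.resize(p['image'][200:340,200:400],(800,560),interpolation=cv2.INTER_CUBIC))
c=cloud(p)
for q in ['clamp_knob']:
  for n in ['scene','top']:
    p=vision.camera(n)
    for d in vision.place_of(p,q)[:1]: print(n,d['score'],car(at_z(p,[d['position']],.116)[0]))
"
```

```text
clock: 42.58
eef_pos: [0.4797, -0.1258, 0.0671]
tool_rot: [0.682, 0.731, 0.003, 0.003]
ft_force: [9.7, 2.1, -6.1]
grip_width: -0.0002
grasp_force: 5.3
clock: 43.82
eef_pos: [0.4386, -0.2533, 0.2162]
tool_rot: [0.683, 0.731, -0.0, -0.001]
ft_force: [-0.3, -0.0, 0.4]
grip_width: 0.0003
grasp_force: 0.0
t 43.83 tool(x,y)mm [-167.1   -9.5] z 216.2 yaw err 0.003 F [-0.3 -0.   0.4] w 0.0003 gf 0.0
6192 mid [-77.7   2.4] ext [0.058 0.112 0.073] zmax 0.1179 top [-127.8   21.1]
scene 0.73 [-43.8 -49.6]
top 0.8 [-133.7   21.6]
```

View pics/w9.png

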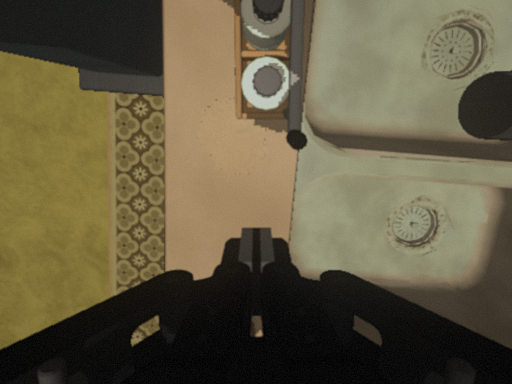

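View pics/s9.png

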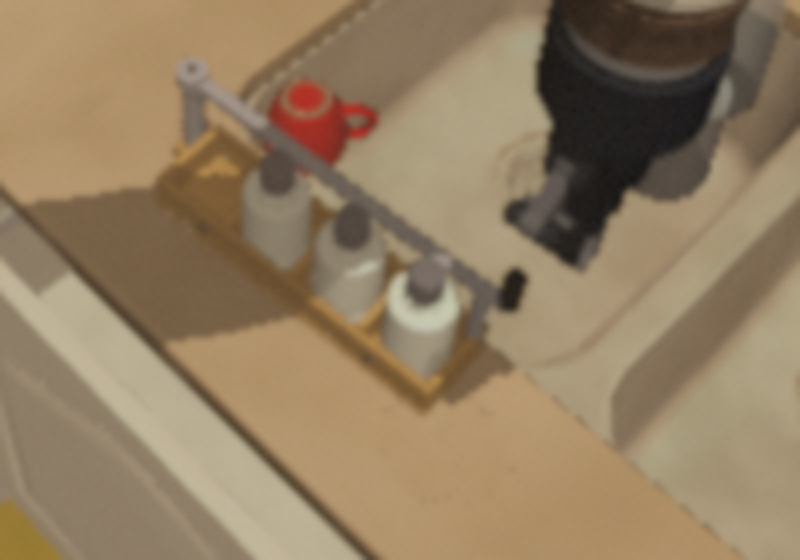

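The bar lies behind all three necks, with the knob at tool-y 21 mm (fully shut is 20.5 mm). The bottles are upright, their caps are shut, and the gripper touches nothing.

```bash
python3 -c "
from workcell import workorder
print(workorder.job_done())"
```

```text
the job is handed in; nothing more can be done
None
```

I handed the job in after about 44 s of robot time: all three bottles found on the worktop stand upright in their own bays with their caps pressed home, the clamp bar is shut behind their necks, and the salt shaker and spice jar are still standing.

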